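# Shut the fuse holder and switch on the board

### The arm

A 7-joint arm with a two-finger parallel gripper is mounted at the origin on the work surface. World frame = base frame: x ahead of the robot, y to its left, z up, the work surface at z = 0. Lengths are in m, angles in degrees, forces in N, time in s.
With the tool pointing down it reaches from about 0.4 to 0.925 m from the base axis. Payload 5.6 kg.
Tool frame: the origin (TCP) lies midway between the tips of the shut fingers; the grasp point (between the pads) lies 19 mm behind it; z points along the fingers, y is the direction in which the jaws open and shut (so a half turn about z gives the same grasp; the last joint's range is limited). The gripper opens to 85 mm and grips with 20 to 120 N. Pads are 22 mm wide; open, the fingers measure 114 mm over their backs; the gripper's body (76 mm by 85 mm) begins 54 mm behind the grasp point. The pads swing forward as they close: fully open they stand 13 mm farther back than shut.
Start: joints at [-76.662, 26.786, -0.665, 91.828, 0.344, 61.387, -3.226], TCP at [0.177, 0.625, 0.231] pointing down, gripper open.
Joint ranges: [-144.91, 144.91], [-17.63, 115.5], [-89.93, 88.59], [15.96, 139.68], [-74.01, 254.01], [8.47, 105.57], [-167.45, 167.45]. Speed limits (degrees/s): [147.25, 147.25, 180, 180, 180, 180, 180].

### API

Orientations are given as [roll, pitch, yaw] about the fixed x, y, z axes, in that order (R = Rz(yaw) Ry(pitch) Rx(roll)).
In Python, from workcell import bot gives the robot as it stands.
- The arm moves only by the shell command python3 -m jog 'ROWS'. ROWS is a JSON object of lists of equal length, an entry for each row: "linear": the shift along the tool's x, y, z in m, a list of three; "angular": the turn, a rotation vector about the tool's x, y, z in rad, a list of three; "hand": the opening, from -1 (shut) to 1 (fully open). In form: {"linear": [[x, y, z], ...], "angular": [[rx, ry, rz], ...], "hand": [hand, ...]}. A call has 1 to 8 rows; each row shifts and turns the commanded pose from where the row before left it, along the tool's axes as they then stand; what a row does not reach is not made up. A row lasts 1/12 s, in which the tool goes at most 41.7 mm and 7.16 degrees, less where a joint would pass 70% of its speed; a pose out of reach is approached as far as the arm can. A call is refused whole if a number of a shift passes 0.0417 or a number of a turn 0.125, either way. A call with a gripper value outside its range is refused whole. The fingers move at their own pace and stop on an object; the grip force is fixed at half the most. Time passes only in rows, so rows that do not move let the fingers close. It gives the time, the measured TCP pose, the force and the opening at its end, in the units of the state.
- bot.sense(): the state, without advancing time (a new reading comes with each control period).
- bot.capture(name): name is "side" or "top" or "wrist"; returns the picture (420x560x3 uint8, blue, green, red); there is no depth.
- bot.get_calibration(name): a dict with "fx", "fy", "cx", "cy" (pixels), "world_from_camera" (4x4, takes a point from camera to world coordinates). Camera axes: x right, y up, looking along -z (the intrinsics and any distortion apply to the point x, -y, -z); pixel columns grow to the right and rows downward; lengths in m; the calibration is good to about 2 mm. A picture is of the moment at which its call begins: read the wrist's pose just before it. get_calibration takes no time and is no camera call; for the wrist camera it gives the pose at the moment of the call.
- bot.job_done(): hands the job in, once; it reports no verdict.
The state is a dict: "t": time; "qpos": joint angles; "dq": joint speeds; "effort": joint torques, N m; "position": TCP position; "tool_rot": TCP orientation; "contact_force": force on the tool from outside, world axes, zero at the start; "torque": the same for the moment, N m; "finger_gap": finger opening in m.
Only numpy, scipy, OpenCV 4.12 (cv2) and the standard library are available. Lean on these libraries where they do the work, as an engineer would, in place of code of your own. Each camera call takes 0.05 s, during which the arm holds its last target. There are 200 camera calls.

### The job

Make the wired board on the bench ready for its test: with your fingertips push the open fuse carrier over and down until it is fully shut, and only then flip the main switch (the one wide handle across three poles) fully over to on, towards the board's far edge. Only push: do not grip, lift or shift the board, leave the four small breakers off, and leave the things lying around the board where they are. Finish with the hand clear of everything.

Things in the scene. Friction and masses are not known exactly. Their poses are not given: they have to be found in the camera images.
- board: Mounting plate 340 x 340 x 12 mm, 4.5 kg, loose and flat on the bench, two rails of switchgear along its y between grey slotted ducts (tops 62 mm over the bench). Origin: centre of the underside. x points to its far edge (off robot), y left, z up; yaw up to 0.3 rad. Far rail, x = 70 mm, from left: fuse holder (y = 85), main switch (y = 5), four small breakers. The rest is under 70 mm high.
- fuse_carrier (a joint): Black hinged front of the fuse holder, three white fuses on its inner side. 0 = fully shut (level), 1.5 rad = nearly upright, outer face towards the robot. Friction holds it wherever it is left; 1 to 2 N at its free end shuts it. Starts 0.9 to 1.4 rad open.
- carrier_hinge (a point): Middle of the carrier's hinge line, fixed on the board, 60 mm above the bench at the carrier's robot-side edge; the line runs along the board's y. Shut, the carrier is a slab that runs from here 76 mm along the board's +x, 77 mm wide, its flat outer face 20 mm above this point.
- carrier_end (a point): Middle of the top of the grip ridge at the carrier's free end; it moves with the carrier. The ridge is 10 mm long (along the carrier), 66 mm wide, and stands 12 mm out of the outer face; when shut this point lies 71 mm along board +x from the hinge and 32 mm above it.
- main_switch (a joint): Angle of the main switch's handle: 0 = off, leaning 0.435 rad towards the board's near edge (the robot); 0.87 rad = on, leaning as much towards the far edge. Friction holds it wherever it is left, so it must be pushed all the way to its stop; 1.5 N at the tip moves it, 3 N halfway down.
- main_axis (a point): Middle of the main switch handle's pivot line, fixed on the board, 72 mm above the bench, 4 mm below the switch's flat front (which reaches 22 mm along x to either side). The line runs along the board's y.
- main_switch_tip (a point): Middle of the tip of the main switch's handle, a black bar 46 mm wide along the board's y and 7 to 10 mm thick, 23 mm from the pivot line; moves with the handle.
- breaker0 (a joint): Handle of the small breaker next to the main switch (48 mm from the main switch's middle towards the board's -y), 10 mm wide, same height and swing as the main handle: 0 = off (leaning to the robot), 0.87 = on. Stays off.
- breaker1 (a joint): As breaker0, the next one, 18 mm further to -y. Stays off.
- breaker2 (a joint): As breaker0, the third, 36 mm further to -y. Stays off.
- breaker3 (a joint): As breaker0, the fourth, 54 mm further to -y. Stays off.
- tape: Roll of beige tape lying flat on the bench, 96 mm across, 48 mm high; origin at the centre of its underside. Bystander.
- screwdriver: Screwdriver with an orange handle lying on the bench, 200 mm long along its x axis, its origin under its middle. Bystander.
- spare_breaker: Unused small breaker lying on its side on the bench, 85 x 72 x 18 mm; origin under its body. Bystander.
- bottle: Clear water bottle standing on the bench, 64 mm across, 190 mm high; origin at the centre of its underside. Bystander.

How it is judged:
By the outcome, as a careful person would: the job done as asked, in the order asked, and still so for the second after the job is handed in, with the robot touching nothing.
It also fails if it takes over 38 s, if anything falls off the work surface, if the arm or the gripper's body presses on something with over 40 N, if the wrist force passes 120 N, or if a joint passes its speed limit or range.

## Working session

There is one attempt and no reset: what is moved stays moved. The work goes in short steps, Python scripts to look and compute and a shell command to move; the robot and the scene stay as the last step left them, time stands still between calls to the robot, and variables do not carry over. Pictures are saved under pics/ and viewed, about 8 in all and at most 12, crops included, and the job is handed in when it is done.

```bash
mkdir -p pics; ls
python3 - <<'E'
from workcell import bot
import cv2,numpy as np
s=bot.sense();print({k:np.round(v,3).tolist() for k,v in s.items()})
for n in("top","side"):
    c=bot.get_calibration(n);print(n,c)
    cv2.imwrite(f"pics/{n}0.png",bot.capture(n))
E
```

```text
pics
{'t': 0.0, 'qpos': [-76.663, 26.836, -0.664, 91.882, 0.343, 61.388, -3.227], 'dq': [0.013, 0.048, 0.056, -0.012, -0.042, -0.043, -0.014], 'effort': [-0.0, -53.237, 0.021, -25.131, 0.011, 0.008, -0.0], 'position': [0.177, 0.625, 0.23], 'tool_rot': [-179.897, 0.007, 164.193], 'contact_force': [-0.58, 0.144, -0.473], 'torque': [-0.007, 0.001, -0.046], 'finger_gap': 0.086}
top {'fx': 459.26485934878446, 'fy': 459.26485934878446, 'cx': 269.67541302779955, 'cy': 202.99809575226433, 'world_from_camera': array([[ 1.47586259e-02,  9.84198265e-01, -1.76453842e-01,
         2.86465132e-01],
       [-9.99891085e-01,  1.45316748e-02, -2.57840388e-03,
         3.27498561e-02],
       [ 2.65092249e-05,  1.76472677e-01,  9.84305539e-01,
         1.13278761e+00],
       [ 0.00000000e+00,  0.00000000e+00,  0.00000000e+00,
         1.00000000e+00]])}
side {'fx': 495.016928398389, 'fy': 495.016928398389, 'cx': 282.9715839583147, 'cy': 209.86558357179788, 'world_from_camera': array([[ 0.90838722,  0.31417496, -0.27591077,  0.10810497],
       [-0.41802286,  0.69730423, -0.58225742, -0.70364915],
       [ 0.00946304,  0.64425221,  0.76475457,  1.11250399],
       [ 0.        ,  0.        ,  0.        ,  1.        ]])}
```

View pics/top0.png

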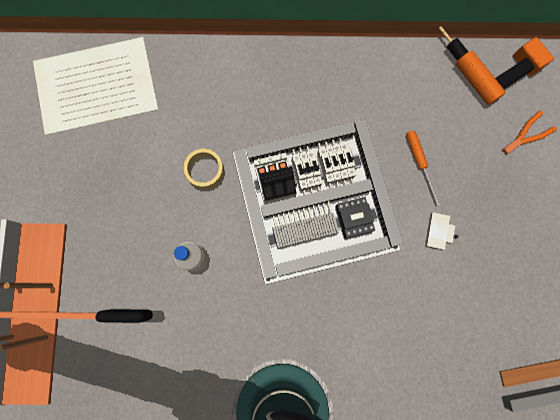

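View pics/side0.png

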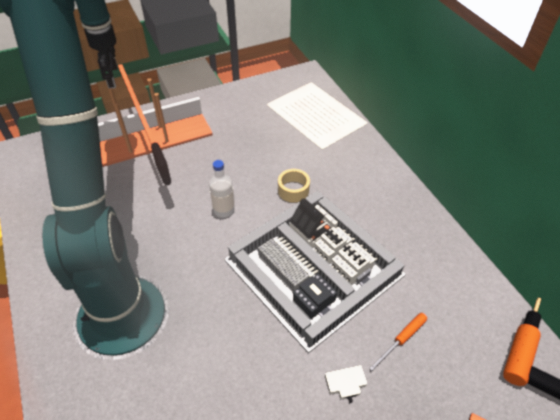

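Top: board with corners near (267,283), (399,248), (365,122), (235,152); black carrier about (277,180), main switch about (308,170). Side: carrier standing open at (310,215). I'll enlarge the board in both views.

```bash
python3 - <<'E'
import cv2
a=cv2.imread("pics/top0.png")[110:300,220:420];b=cv2.imread("pics/side0.png")[190:350,220:420]
cv2.imwrite("pics/c1.png",cv2.resize(a[0:110,0:160],None,fx=5,fy=5,interpolation=2))
cv2.imwrite("pics/c2.png",cv2.resize(b[0:100,40:190],None,fx=5,fy=5,interpolation=2))
E
cat > h.py <<'E'
import numpy as np
from workcell import bot
def ray(n,u,v,c=None):
    c=c or bot.get_calibration(n);T=c["world_from_camera"]
    d=T[:3,:3]@np.array([(u-c["cx"])/c["fx"],-(v-c["cy"])/c["fy"],-1]);return T[:3,3],d
def onz(n,u,v,z,c=None):
    o,d=ray(n,u,v,c);return o+d*(z-o[2])/d[2]
def proj(n,P,c=None):
    c=c or bot.get_calibration(n);T=np.linalg.inv(c["world_from_camera"]);p=T[:3,:3]@P+T[:3,3]
    return np.array([c["cx"]-c["fx"]*p[0]/p[2],c["cy"]+c["fy"]*p[1]/p[2]])
E
python3 - <<'E'
from h import *
bl=onz("top",267,283,.012);br=onz("top",399,248,.012)
print(bl,br,np.linalg.norm(bl-br))
for z in(.012,.062): print(z,onz("top",365,122,z),onz("top",235,152,z))
E
```

```text
[0.29190306 0.03923339 0.012     ] [ 0.38065348 -0.28102596  0.012     ] 0.3323291874755622
0.012 [ 0.70164997 -0.20523547  0.012     ] [0.61714146 0.12532766 0.012     ]
0.062 [ 0.68312795 -0.19461859  0.062     ] [0.6023895  0.12119763 0.062     ]
```

View pics/c1.png

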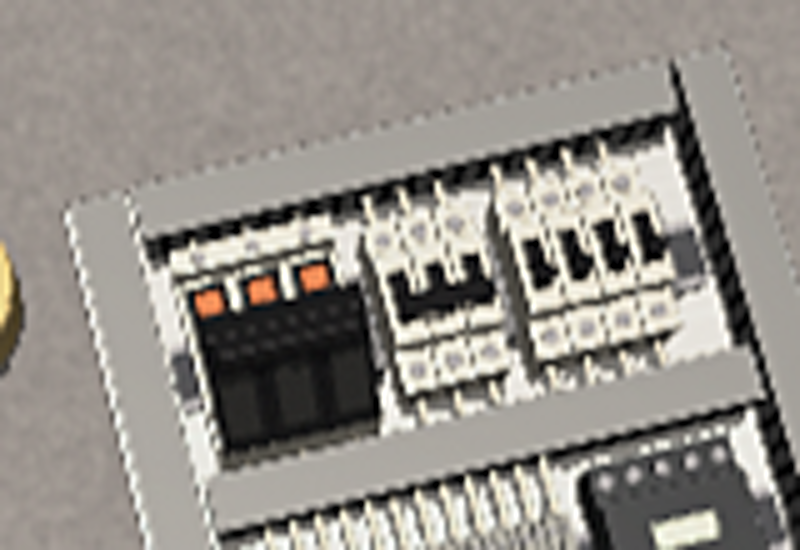

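View pics/c2.png

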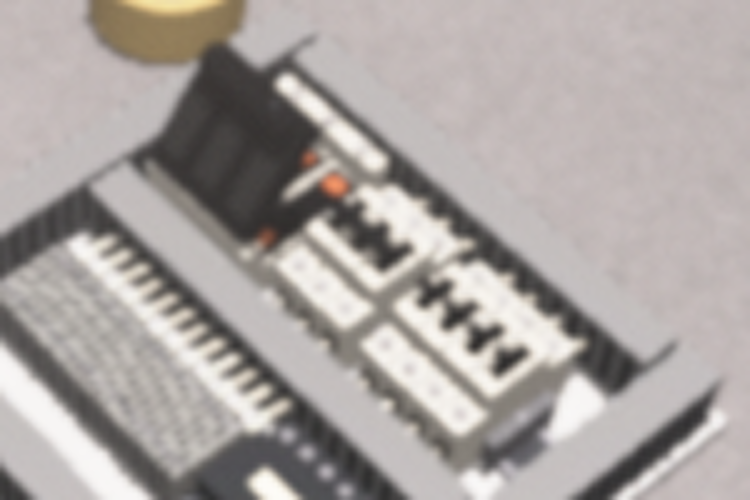

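```bash
cat >> h.py <<'E'
def bw(p,b):
    x,y,yaw=p;c,s=np.cos(yaw),np.sin(yaw);return np.array([x+c*b[0]-s*b[1],y+s*b[0]+c*b[1],b[2]])
def carr(a,l=.071,h=.032,y=.085,hx=None):  # board coords of carrier pt
    hx=.032 if hx is None else hx
    return np.array([hx+l*np.cos(a)-h*np.sin(a),y,.06+l*np.sin(a)+h*np.cos(a)])
E
cat > fit.py <<'E'
from h import *
from scipy.optimize import least_squares
x=.070-.023*np.sin(.435);z=.072+.023*np.cos(.435)
M=[("top",445,303,[x,.005,z])]+[("top",u,v,[x,-.043-.018*i,z]) for i,(u,v) in enumerate([(545,278),(582,272),(618,263),(655,255)])]
M+=[("side",357,243,[x,.005,z])]+[("side",u,v,[x,-.043-.018*i,z]) for i,(u,v) in enumerate([(430,292),(457,315),(483,338),(508,365)])]
M=[(n,(220 if n=="top" else 260)+u/5,(110 if n=="top" else 190)+v/5,b) for n,u,v,b in M]
M+=[("top",267,283,[-.17,.17,.012]),("top",399,248,[-.17,-.17,.012])]
C={n:bot.get_calibration(n) for n in("top","side")}
f=lambda p:np.concatenate([proj(n,bw(p,np.array(b)),C[n])-[u,v] for n,u,v,b in M])
r=least_squares(f,[.5,-.077,.26],loss="soft_l1");print(r.x,np.round(r.fun.reshape(-1,2),1).tolist())
p=r.x
# carrier top edge: side img top-left (212,45),top-right(318,150)->px ; top: ridge
for n,o in(("top",(220,110)),("side",(260,190))):
  for a in(.9,1.0,1.1,1.2,1.3,1.4):
    print(n,a,*[np.round((proj(n,bw(p,q),C[n])-o)*5).tolist() for q in(carr(a,y=.118),carr(a,y=.052),carr(a,.076,.02,.1235),carr(a,.076,.02,.0465),carr(a,0,.02,.1235),carr(a,0,.02,.0465))])
E
python3 fit.py
```

```text
[ 0.49602414 -0.07890737  0.26451473] [[1.4, -0.8], [1.3, -0.8], [1.3, -1.4], [1.5, -1.4], [1.5, -1.7], [-0.2, -2.7], [-1.7, -0.8], [-2.1, -1.0], [-2.2, -1.0], [-2.0, -1.8], [-0.7, 1.9], [2.7, 1.8]]
top 0.9 [221.0, 356.0] [364.0, 320.0] [202.0, 334.0] [369.0, 293.0] [229.0, 459.0] [388.0, 419.0]
top 1.0 [225.0, 371.0] [369.0, 335.0] [206.0, 348.0] [373.0, 307.0] [230.0, 462.0] [388.0, 422.0]
top 1.1 [229.0, 387.0] [373.0, 351.0] [210.0, 363.0] [378.0, 321.0] [230.0, 464.0] [388.0, 424.0]
top 1.2 [234.0, 404.0] [378.0, 368.0] [214.0, 379.0] [382.0, 337.0] [231.0, 467.0] [389.0, 427.0]
top 1.3 [238.0, 421.0] [382.0, 385.0] [219.0, 396.0] [387.0, 354.0] [231.0, 468.0] [389.0, 429.0]
top 1.4 [242.0, 438.0] [386.0, 402.0] [223.0, 413.0] [391.0, 371.0] [231.0, 470.0] [389.0, 431.0]
side 0.9 [202.0, 56.0] [287.0, 131.0] [212.0, 43.0] [312.0, 130.0] [142.0, 158.0] [237.0, 247.0]
side 1.0 [191.0, 61.0] [276.0, 137.0] [202.0, 46.0] [301.0, 134.0] [141.0, 161.0] [236.0, 250.0]
side 1.1 [180.0, 67.0] [265.0, 143.0] [191.0, 51.0] [291.0, 139.0] [139.0, 164.0] [234.0, 253.0]
side 1.2 [168.0, 75.0] [253.0, 151.0] [180.0, 56.0] [280.0, 145.0] [138.0, 167.0] [233.0, 256.0]
side 1.3 [157.0, 83.0] [242.0, 160.0] [169.0, 63.0] [268.0, 152.0] [137.0, 170.0] [232.0, 258.0]
side 1.4 [146.0, 92.0] [230.0, 169.0] [158.0, 70.0] [257.0, 160.0] [136.0, 172.0] [231.0, 261.0]
```

Fit: board at (0.496, -0.079), yaw 0.265 rad, carrier about 0.9 rad open. I'll raise, shut the fingers and cross over above the bottle.

```bash
python3 -m jog '{"linear":[[0,0,-0.03],[0,0,-0.03],[-0.0248,-0.029,-0.01],[-0.0248,-0.029,0],[-0.0248,-0.029,0],[-0.0248,-0.029,0],[-0.0248,-0.029,0],[-0.0248,-0.029,0]],"angular":[[0,0,0],[0,0,0],[0,0,0],[0,0,0],[0,0,0],[0,0,0],[0,0,0],[0,0,0]],"hand":[-1,-1,-1,-1,-1,-1,-1,-1]}'
python3 -m jog '{"linear":[[-0.0248,-0.029,0],[-0.0248,-0.029,0],[-0.0248,-0.029,0],[-0.0248,-0.029,0],[-0.0248,-0.029,0],[-0.0248,-0.029,0],[-0.0248,-0.029,0],[-0.0248,-0.029,0]],"angular":[[0,0,0],[0,0,0],[0,0,0],[0,0,0],[0,0,0],[0,0,0],[0,0,0],[0,0,0]],"hand":[-1,-1,-1,-1,-1,-1,-1,-1]}'
python3 -m jog '{"linear":[[-0.0248,-0.029,0],[-0.0248,-0.029,0],[-0.0248,-0.029,0],[-0.0248,-0.029,0],[0,0,0],[0,0,0]],"angular":[[0,0,0],[0,0,0],[0,0,0],[0,0,0],[0,0,0],[0,0,0]],"hand":[-1,-1,-1,-1,-1,-1]}'
```

```text
t: 0.77
position: [0.2731, 0.4154, 0.301]
tool_rot: [-180.0, -0.0, 164.2]
contact_force: [0.0, 0.1, -0.7]
finger_gap: 0.0002
t: 1.43
position: [0.4007, 0.1383, 0.3013]
tool_rot: [180.0, -0.0, 164.2]
contact_force: [0.4, 0.6, 0.2]
finger_gap: 0.0
t: 1.93
position: [0.4645, -0.0004, 0.301]
tool_rot: [-180.0, -0.0, 163.9]
contact_force: [-0.1, 0.4, 0.1]
finger_gap: -0.0003
```

Now turn to yaw 195° (tool x = −board x) and look with the wrist camera.

```bash
python3 -m jog '{"linear":[[0,0,0],[0,0,0],[0,0,0],[0,0,0],[0,0,0],[0,0,0],[0,0,0]],"angular":[[0,0,-0.11],[0,0,-0.11],[0,0,-0.11],[0,0,-0.11],[0,0,-0.105],[0,0,0],[0,0,0]],"hand":[-1,-1,-1,-1,-1,-1,-1]}'
python3 - <<'E'
from h import *
import cv2,json
c=bot.get_calibration("wrist");im=bot.capture("wrist");cv2.imwrite("pics/w1.png",im)
json.dump({k:np.array(v).tolist() for k,v in c.items()},open("w1.json","w"))
s=bot.sense();print(s["position"],s["tool_rot"],c["world_from_camera"])
E
```

```text
t: 2.52
position: [0.4639, 0.0028, 0.3011]
tool_rot: [180.0, -0.0, -164.6]
contact_force: [0.7, 0.0, 0.3]
finger_gap: 0.0001
[0.46400267 0.00252476 0.30113286] [ 1.79977513e+02 -1.95989252e-02 -1.64653950e+02] [[-2.63307439e-01 -9.31229127e-01 -2.51955365e-01  4.01175404e-01]
 [ 9.64711813e-01 -2.54018001e-01 -6.93251172e-02 -1.54574578e-02]
 [ 5.56369983e-04 -2.61318136e-01  9.65252569e-01  4.43621925e-01]
 [ 0.00000000e+00  0.00000000e+00  0.00000000e+00  1.00000000e+00]]
```

View pics/w1.png

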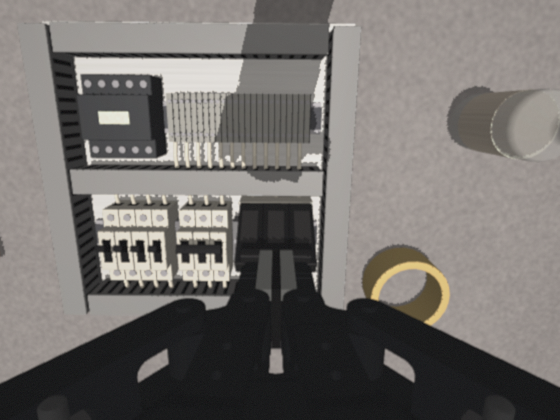

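Run:
```python
from h import *
import json,cv2
c={k:np.array(v) for k,v in json.load(open("w1.json")).items()}
p=[.496,-.0789,.2645]
def inb(P,p=p):
    d=P[:2]-p[:2];co,s=np.cos(p[2]),np.sin(p[2]);return np.round([co*d[0]+s*d[1],-s*d[0]+co*d[1]],4)
for nm,u,v,z in[("ductL",358,28,.062),("ductR",27,25,.062),("hingeL",312,205,.072),("hingeR",240,205,.072),("mainL",222,248,.093),("mainR",180,249,.093),("b0",157,250,.093),("b3",108,250,.093),("ductmidL",322,168,.062),("ductmidR",72,170,.062)]:
    print(nm,inb(onz("w",u,v,z,c)))
im=cv2.imread("pics/w1.png")
cv2.imwrite("pics/w1c.png",cv2.resize(im[190:300,80:340],None,fx=3,fy=3,interpolation=2))
```

```text
ductL [-0.1509  0.1651]
ductR [-0.1529 -0.1519]
hingeL [0.0221 0.1248]
hingeR [0.0222 0.0487]
mainL [0.0626 0.0312]
mainR [ 0.0637 -0.0122]
b0 [ 0.0649 -0.036 ]
b3 [ 0.065  -0.0865]
ductmidL [-0.0157  0.1353]
ductmidR [-0.0131 -0.1291]
```

View pics/w1c.png

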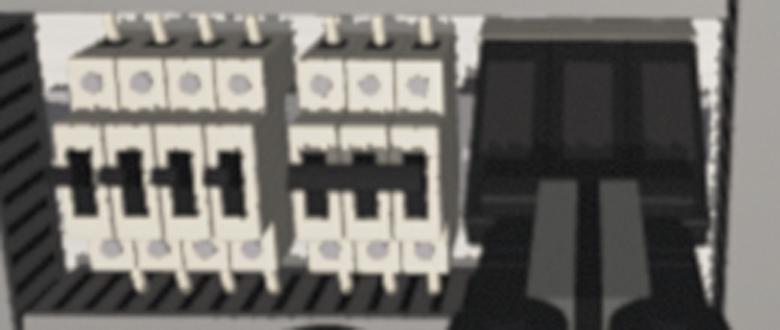

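Wrist view: handle bar at about (199,249), carrier lower edge (240–312, 205), nothing in the fingers' way. That shifts the board to (0.498, -0.075), yaw 0.26. I'll descend behind the carrier.

```bash
python3 -m jog '{"linear":[[0,0,0.038],[0,0,0.038],[0,0,0.038],[0,0.002,0.038],[0,0,0.03],[0,0,0.01],[-0.01,0,0],[-0.01,0,0]],"angular":[[0,0,0],[0,0,0],[0,0,0],[0,0,0],[0,0,0],[0,0,0],[0,0,0],[0,0,0]],"hand":[-1,-1,-1,-1,-1,-1,-1,-1]}'
python3 -m jog '{"linear":[[-0.008,0,0],[-0.005,0,0],[-0.005,0,0],[-0.003,0,0]],"angular":[[0,0,0],[0,0,0],[0,0,0],[0,0,0]],"hand":[-1,-1,-1,-1]}'
```

```text
t: 3.23
position: [0.4844, 0.0091, 0.1101]
tool_rot: [-180.0, 0.0, -164.6]
contact_force: [0.5, 0.6, 0.2]
finger_gap: 0.0003
t: 3.57
position: [0.5049, 0.0149, 0.1104]
tool_rot: [-180.0, 0.1, -164.6]
contact_force: [-0.1, -0.2, 1.2]
finger_gap: -0.0002
```

```bash
python3 -m jog '{"linear":[[-0.004,0,0.002],[-0.004,0,0.002],[-0.004,0,0.002],[-0.004,0,0.0025]],"angular":[[0,0,0],[0,0,0],[0,0,0],[0,0,0]],"hand":[-1,-1,-1,-1]}'
python3 -m jog '{"linear":[[-0.004,0,0.003],[-0.004,0,0.003],[-0.0035,0,0.0035]],"angular":[[0,0,0],[0,0,0],[0,0,0]],"hand":[-1,-1,-1]}'
```

```text
t: 3.9
position: [0.5202, 0.0188, 0.1016]
tool_rot: [-180.0, 0.1, -164.6]
contact_force: [0.2, 0.3, 7.2]
finger_gap: 0.0
t: 4.15
position: [0.5321, 0.022, 0.0923]
tool_rot: [-180.0, 0.2, -164.6]
contact_force: [1.2, 0.3, 5.2]
finger_gap: 0.0
```

```bash
python3 -m jog '{"linear":[[-0.003,0,0.004],[-0.003,0,0.004],[-0.002,0,0.003]],"angular":[[0,0,0],[0,0,0],[0,0,0]],"hand":[-1,-1,-1]}'
python3 -m jog '{"linear":[[0,0,0.003],[0,0,0]],"angular":[[0,0,0],[0,0,0]],"hand":[-1,-1]}'
```

```text
t: 4.4
position: [0.5398, 0.0241, 0.0809]
tool_rot: [-180.0, 0.2, -164.6]
contact_force: [3.0, 0.9, 4.0]
finger_gap: -0.0002
t: 4.57
position: [0.5402, 0.0241, 0.0799]
tool_rot: [180.0, 0.3, -164.6]
contact_force: [-0.9, 0.5, 21.2]
finger_gap: 0.0001
```

Force jumped to 21 N at z = 0.080, the shut height. I'll retreat up and back, moving over to the switch's y, and look.

```bash
python3 -m jog '{"linear":[[0,0,-0.02],[0,0,-0.04],[0,0,-0.04],[0.02,-0.03,-0.02],[0.03,-0.025,0],[0.03,-0.02,0],[0,0,0],[0,0,0]],"angular":[[0,0,0],[0,0,0],[0,0,0],[0,0,0],[0,0,0],[0,0,0],[0,0,0],[0,0,0]],"hand":[-1,-1,-1,-1,-1,-1,-1,-1]}'
python3 - <<'E'
from h import *
import cv2,json
c=bot.get_calibration("wrist");im=bot.capture("wrist");cv2.imwrite("pics/w2.png",im)
json.dump({k:np.array(v).tolist() for k,v in c.items()},open("w2.json","w"))
s=bot.sense();print(s["position"],s["tool_rot"])
t=bot.capture("side")[190:290,260:410]
cv2.imwrite("pics/m2.png",np.vstack([im,cv2.resize(t,(270,180),interpolation=2)[:, :].copy() if 0 else np.hstack([cv2.resize(t,(270,180),interpolation=2),np.zeros((180,290,3),np.uint8)])]))
E
```

```text
t: 5.23
position: [0.4784, -0.071, 0.197]
tool_rot: [179.9, -0.1, -164.8]
contact_force: [0.7, 0.1, 0.2]
finger_gap: -0.0
[ 0.47959701 -0.06968532  0.19693949] [ 1.79937097e+02 -5.48700667e-02 -1.64645932e+02]
```

View pics/m2.png

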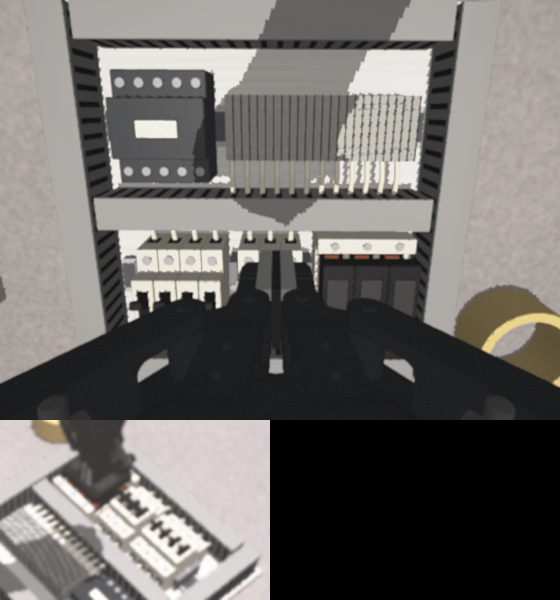

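```bash
python3 -m jog '{"linear":[[0.02,-0.02,-0.03],[0.02,-0.02,-0.03],[0.01,-0.02,-0.03],[0,-0.01,-0.01],[0,0,0],[0,0,0]],"angular":[[0,0,0],[0,0,0],[0,0,0],[0,0,0],[0,0,0],[0,0,0]],"hand":[-1,-1,-1,-1,-1,-1]}'
python3 - <<'E'
from h import *
import cv2,json
c=bot.get_calibration("wrist");im=bot.capture("wrist")
json.dump({k:np.array(v).tolist() for k,v in c.items()},open("w3.json","w"))
a=im[190:340,80:400];t=bot.capture("side")[195:285,265:400]
cv2.imwrite("pics/w3.png",im)
cv2.imwrite("pics/m3.png",np.vstack([cv2.resize(a,(640,300),interpolation=2),np.hstack([cv2.resize(t,(405,270),interpolation=2),np.zeros((270,235,3),np.uint8)])]))
p=[.498,-.0748,.26]
for n,b in[("c_end",carr(0)),("cendL",carr(0,.076,.032,.118)),("cendR",carr(0,.076,.032,.052)),("hl",carr(0,0,.02,.1235)),("hr",carr(0,0,.02,.0465)),("mtip",np.array([.0603,.005,.0929])),("b0",np.array([.0603,-.043,.0929])),("b3",np.array([.0603,-.097,.0929]))]:
    print(n,np.round(((proj("w",bw(p,b),c)-[80,190])*2)).tolist(),"side",np.round((proj("side",bw(p,b))-[265,195])*3+[0,300]).tolist())
E
```

```text
t: 5.83
position: [0.4515, -0.1492, 0.2966]
tool_rot: [180.0, -0.0, -164.5]
contact_force: [0.6, -0.3, -0.1]
finger_gap: -0.0004
c_end [656.0, 284.0] side [172.0, 341.0]
cendL [715.0, 292.0] side [152.0, 317.0]
cendR [595.0, 291.0] side [202.0, 360.0]
hl [734.0, 155.0] side [84.0, 362.0]
hr [590.0, 154.0] side [141.0, 414.0]
mtip [514.0, 213.0] side [199.0, 419.0]
b0 [423.0, 212.0] side [238.0, 454.0]
b3 [321.0, 211.0] side [283.0, 495.0]
```

View pics/m3.png

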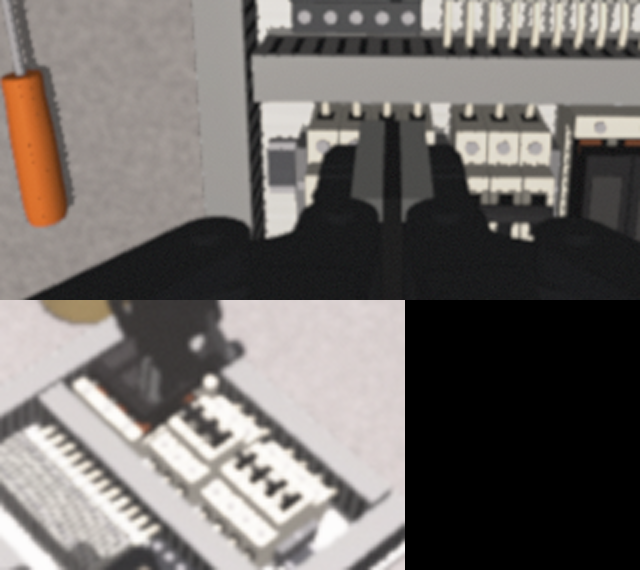

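Side view shows the carrier lying flat, with the switch and breakers still off; the predicted handle position agrees with the view within about 3 mm. On to the switch.

```bash
python3 -m jog '{"linear":[[-0.0196,0.0136,0.028],[-0.0196,0.0136,0.028],[-0.0196,0.0136,0.028],[-0.0196,0.0136,0.028],[-0.0196,0.0136,0.028],[0,0,0.03],[0,0,0],[0,0,0]],"angular":[[0,0,0],[0,0,0],[0,0,0],[0,0,0],[0,0,0],[0,0,0],[0,0,0],[0,0,0]],"hand":[-1,-1,-1,-1,-1,-1,-1,-1]}'
python3 - <<'E'
from h import *
p=[.498,-.0748,.26];s=bot.sense();d=s["position"][:2]-np.array(p[:2]);print(d@[np.cos(.26),np.sin(.26)],d@[-np.sin(.26),np.cos(.26)],s["position"])
E
```

```text
t: 6.6
position: [0.5249, -0.0581, 0.1248]
tool_rot: [179.9, -0.4, -164.5]
contact_force: [-0.3, -0.0, 1.4]
finger_gap: -0.0001
0.030304062099461463 0.009171507843010258 [ 0.52492773 -0.05814616  0.12484892]
```

```bash
python3 -m jog '{"linear":[[0,0,0.015],[0,0,0.012],[0,0,0.009],[0,0,0.004],[0,0,0]],"angular":[[0,0,0],[0,0,0],[0,0,0],[0,0,0],[0,0,0]],"hand":[-1,-1,-1,-1,-1]}'
python3 -m jog '{"linear":[[-0.005,0,0],[-0.005,0,0],[-0.005,0,0],[-0.004,0,0]],"angular":[[0,0,0],[0,0,0],[0,0,0],[0,0,0]],"hand":[-1,-1,-1,-1]}'
```

```text
t: 7.02
position: [0.5267, -0.0591, 0.087]
tool_rot: [180.0, -0.0, -164.6]
contact_force: [-0.7, -0.3, -0.5]
finger_gap: 0.0003
t: 7.35
position: [0.5458, -0.0539, 0.0877]
tool_rot: [180.0, -0.0, -164.6]
contact_force: [-3.2, -0.3, 2.7]
finger_gap: -0.0002
```

```bash
python3 -m jog '{"linear":[[-0.004,0,0.001],[-0.004,0,0.001],[-0.003,0,0]],"angular":[[0,0,0],[0,0,0],[0,0,0]],"hand":[-1,-1,-1]}'
python3 -m jog '{"linear":[[-0.003,0,0],[-0.002,0,0],[0,0,0]],"angular":[[0,0,0],[0,0,0],[0,0,0]],"hand":[-1,-1,-1]}'
```

```text
t: 7.6
position: [0.5564, -0.0509, 0.0852]
tool_rot: [-180.0, -0.0, -164.6]
contact_force: [-4.5, -3.0, -0.1]
finger_gap: -0.0001
t: 7.85
position: [0.5567, -0.0509, 0.0848]
tool_rot: [179.9, -0.5, -164.6]
contact_force: [-14.2, -2.9, 11.8]
finger_gap: -0.0001
```

The tool stopped at 14 N where the handle's end stop is expected. Back off and clear, then look.

```bash
python3 -m jog '{"linear":[[0.008,0,0],[0.01,0,-0.005],[0.01,0,-0.03],[0.01,0,-0.04],[0,0,-0.04],[0,0.02,-0.036],[0,0.036,-0.015],[0,0.036,0]],"angular":[[0,0,0],[0,0,0],[0,0,0],[0,0,0],[0,0,0],[0,0,0],[0,0,0],[0,0,0]],"hand":[-1,-1,-1,-1,-1,-1,-1,-1]}'
python3 -m jog '{"linear":[[0.02,0.036,0],[0.02,0.036,0],[0.02,0.036,0],[0.02,0.036,0],[0.02,0.036,0],[0,0.036,0],[0,0,0],[0,0,0]],"angular":[[0,0,0],[0,0,0],[0,0,0],[0,0,0],[0,0,0],[0,0,0],[0,0,0],[0,0,0]],"hand":[-1,-1,-1,-1,-1,-1,-1,-1]}'
python3 - <<'E'
from h import *
import cv2
t=bot.capture("top");s=bot.capture("side");cv2.imwrite("pics/top4.png",t);cv2.imwrite("pics/side4.png",s)
cv2.imwrite("pics/m4.png",np.vstack([cv2.resize(t[115:190,230:380],(600,300),interpolation=2),cv2.resize(s[200:275,265:415],(600,300),interpolation=2)]))
p=[.498,-.0748,.26]
for q in(.0603,.0797): print([np.round((proj(n,bw(p,np.array([q,.005,.0929])))-o)*4) for n,o in(("top",[230,115]),("side",[265,200]))])
print([np.round((proj(n,bw(p,carr(0)))-o)*4) for n,o in(("top",[230,115]),("side",[265,200]))])
E
```

```text
t: 8.52
position: [0.5024, 0.0292, 0.2561]
tool_rot: [180.0, 0.6, -164.8]
contact_force: [0.8, 0.0, -0.8]
finger_gap: -0.0002
t: 9.18
position: [0.3455, 0.2124, 0.2518]
tool_rot: [179.9, 0.1, -164.3]
contact_force: [-0.2, -0.2, 0.6]
finger_gap: -0.0
[array([315., 216.]), array([265., 138.])]
[array([307., 184.]), array([287., 123.])]
[array([164., 179.]), array([230.,  34.])]
```

View pics/m4.png

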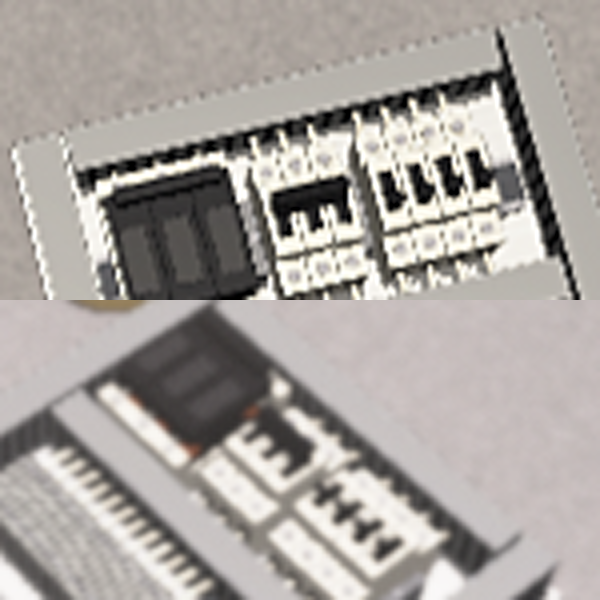

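Run:
```python
from h import *
import cv2
p=[.498,-.0748,.26];o=[]
for n,(x,y) in(("top",(290,145)),("side",(310,210))):
    for f in("0","4"):
        im=cv2.resize(cv2.imread(f"pics/{n}{f}.png")[y:y+36,x:x+50],(400,288),interpolation=cv2.INTER_CUBIC)
        for q,col in((.0603,(0,0,255)),(.0797,(0,200,0))):
            e=[tuple(np.round((proj(n,bw(p,np.array([q,yy,.0929])))-[x,y])*8).astype(int).tolist()) for yy in(-.018,.028)]
            cv2.line(im,e[0],e[1],col,1)
        o.append(im)
cv2.imwrite("pics/m5.png",np.vstack([np.hstack(o[:2]),np.hstack(o[2:])]))
```

```text
(no output)
```

View pics/m5.png

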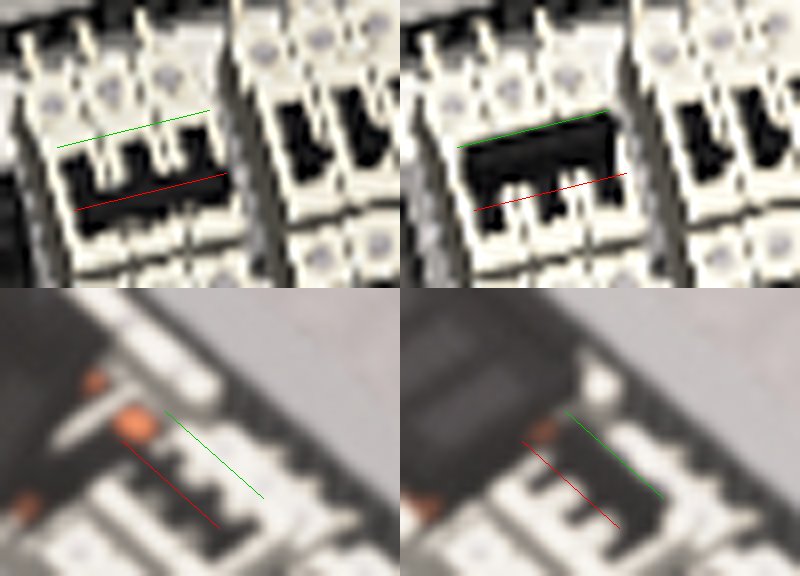

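The handle's tip edge moved from row 212 to about 124 in the ×8 crop, or 26.7 mm, against 26.6 mm expected for a full swing. The breakers haven't moved. I'll raise the hand further, confirm nothing shifted, and hand in.

```bash
python3 -m jog '{"linear":[[0,0.02,-0.03],[0,0.02,-0.03],[0,0.02,-0.02],[0,0,0],[0,0,0]],"angular":[[0,0,0],[0,0,0],[0,0,0],[0,0,0],[0,0,0]],"hand":[-1,-1,-1,-1,-1]}'
python3 - <<'E'
from h import *
import cv2
for n,rs in(("top",{"board near":(225,290,260,405),"board far":(118,150,330,372),"tape":(145,190,180,226),"driver+spare":(125,255,400,465)}),("side",{"bottle":(155,220,205,238)})):
    a=cv2.imread(f"pics/{n}0.png",0).astype(np.float32);b=bot.capture(n);b=cv2.cvtColor(b,6).astype(np.float32)
    for k,(r0,r1,c0,c1) in rs.items():
        print(k,cv2.phaseCorrelate(a[r0:r1,c0:c1].copy(),b[r0:r1,c0:c1].copy()))
print(bot.sense()["t"],bot.sense()["contact_force"]);print(bot.job_done())
E
```

```text
t: 9.7
position: [0.331, 0.2682, 0.3319]
tool_rot: [180.0, 0.1, -164.6]
contact_force: [-0.8, -0.3, -0.0]
finger_gap: 0.0001
board near ((0.006748775686801878, 0.0026991210527782528), 0.999208025181735)
board far ((0.4683692037263292, 0.048082005894647395), 0.9928842322280009)
tape ((-0.0032500860412199017, 0.5370235860331825), 1.0032567527559069)
driver+spare ((0.0037402693712920154, 0.49848501060358785), 1.003253129480307)
bottle ((-0.03908465437610076, 0.0608636402026832), 0.912967163655493)
9.8 [-0.09592697  0.34088975 -0.83229029]
the job is handed in; nothing more can be done
None
```

I pushed the fuse carrier shut and then flipped the main switch fully on, using only the shut fingertips, and handed the job in at 9.8 s. The interface gave no verdict.

- **Fuse carrier:** it met a firm stop at 21 N with the tool at 80 mm, which is the shut height. Both later camera views show it lying flat. I had no clear view of its free end before flipping the switch, so the force and height were my main evidence that it was shut first.
- **Main switch:** the handle stalled against its stop at 14 N. Its tip moved about 26.7 mm in the top camera view, and a full swing should give about 26.6 mm. That comes from pixel edges and is good to 1–2 mm.
- **Breakers:** the views after the switch was flipped show all four small breakers still off.
- **Board and other items:** comparing before and after images, the board's near edge and the bottle showed essentially no shift. The board's far corner, the tape and the screwdriver and spare-breaker area read about 0.5 px. I took that as measurement noise (about 1 mm), but did not check it another way.
- **Hand:** it finished at a height of 0.33 m, away from everything, with less than 1 N on the sensor.

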